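# File the tall bit case between two low cases in the rack

### The arm

A 7-joint arm with a two-finger parallel gripper is mounted at the origin on the work surface; the furniture and walls round the work are solid. World frame = base frame: x ahead of the robot, y to its left, z up, the work surface at z = 0. Lengths are in m, angles in degrees, forces in N, time in s.
With the tool pointing down it reaches from about 0.425 to 0.875 m from the base axis. Payload 4.7 kg.
Tool frame: the origin (TCP) lies midway between the tips of the shut fingers; the grasp point (between the pads) lies 19 mm behind it; z points along the fingers, y is the line along which they close (so a half turn about z gives the same grasp; the last joint's range is limited). The gripper opens to 87 mm and grips with 3 to 60 N. Pads are 19 mm wide; open, the fingers measure 117 mm over their backs; the gripper's body (75 mm by 190 mm) begins 51 mm behind the grasp point.
Start: joints at [76.839, 18.392, -4.016, 83.108, 1.295, 78.541, -3.26], TCP at [0.157, -0.631, 0.223] pointing down, gripper open.
Joint ranges: [-163.93, 163.93], [-17.29, 119.83], [-79.2, 71.16], [3.27, 140.29], [-89.18, 269.18], [5.43, 117.66], [-154.24, 154.24]. Speed limits (degrees/s): [147.25, 147.25, 180, 180, 180, 180, 180].

### API

Orientations are given as [roll, pitch, yaw] about the fixed x, y, z axes, in that order (R = Rz(yaw) Ry(pitch) Rx(roll)).
In Python, from cell import env, viewer, boxes_of, masks_of gives the robot as it stands. The module is installed in compiled form; this text tells all that it offers.
- The arm moves only by the tool apply_moves, never from a script. Its argument "moves" is a list of rows, each a list of 7 numbers: the shift along the tool's x, y, z scaled (see below), then the turn, a rotation vector about the tool's x, y, z scaled (see below), then the opening, from 0 (shut) to 1 (fully open). A call has 1 to 20 rows; each row is the pose to reach, as a shift and turn from the pose commanded when the call began, along the tool's axes at that moment; what a row does not reach only later rows make up. The controller multiplies each number of a shift by 0.2 m and each number of a turn by 1.5 rad. A row lasts 1/10 s, in which the tool goes at most 50 mm and 8.59 degrees, less where a joint would pass 70% of its speed; a pose out of reach is approached as far as the arm can. A call with a number of a shift or a turn outside -1 to 1 is refused whole. A call with a gripper value outside its range is refused whole. The fingers move at their own pace and stop on an object; "grip_force" is the grip in N (left out, the last holds). Time passes only in rows, so rows that repeat a pose let the fingers close. It gives the time, the measured TCP pose, the force, the opening and the grip force at its end, in the units of the state.
- env.get_obs(): the state, without advancing time (a new reading comes with each control period).
- viewer.read_camera(name): name is "scene" or "top" or "wrist"; returns the picture (480x640x3 uint8, red, green, blue); there is no depth.
- viewer.get_calibration(name): a dict with "fov_y" (degrees; the focal length in pixels is half the picture's height over the tangent of half this angle, whatever the lens; pixels are square), "cx", "cy" (the principal point, pixels), "position" and "orientation" of the camera in the world. Camera axes: x right, y up, looking along -z (the intrinsics and any distortion apply to the point x, -y, -z); pixel columns grow to the right and rows downward; lengths in m; the calibration is good to about 2 mm. A picture is of the moment at which its call begins: read the wrist's pose just before it. get_calibration takes no time and is no camera call; for the wrist camera it gives the pose at the moment of the call.
- env.sign_off(): hands the job in; it is judged then, once.
Trained networks look in the newest picture that a camera, given by its name, has taken for a name from the list of things; names that differ only in an ending like _2 or _b are one class to them, and where a whole thing is asked for, a point or a joint stands for the part that bears it (a point fixed in the world has none). Each returns a list of dicts, best first, with "conf" (0 to 1); they miss things now and then, are a little off and sometimes report something else, mostly with a low value. They report only what shows in the picture. A call takes as long as a camera call. They do not tell look-alikes from the thing itself.
- boxes_of(camera, target): "location" ([column, row] in pixels, amid what is visible of it).
- masks_of(camera, target): "pixels" (480x640 bool, what is visible of it) and "location" ([column, row] in pixels, amid what is visible of it).
The state is a dict: "time_s": time; "qpos": joint angles; "joint_velocities": joint speeds; "effort": joint torques, N m; "tool_pos": TCP position; "tool_rot": TCP orientation; "force": force on the tool from outside, world axes, zero at the start; "wrist_torque": the same for the moment, N m; "grip_width": finger opening in m; "grasp_force": force on a finger pad.
Only numpy, scipy, OpenCV 4.12 (cv2) and the standard library are available. Lean on these libraries where they do the work, as an engineer would, in place of code of your own. Each camera call takes 0.05 s, during which the arm holds its last target. There are 200 camera calls.

### The job

Put the tall, slim bit case away: pick it up from the bench and slide it down between the two low cases in the plywood rack, pushing them apart, and do not let go until it stands upright on the rack's floor with one of them on either side. The two low cases must stay standing in the rack; leave the spare low case on the bench alone.

Things in the scene. Friction and masses are not known exactly. Their poses are not given: they have to be found in the camera images.
- tall_case: loose tall slim grey hard case with a steel catch, 100 (x) x 28 (y) x 100 (z) mm, 0.15-0.29 kg, on its narrow edge on the bench, on either side of the rack. Origin: centre of underside; x along its length, y across its thickness, z up. Its lowest 21 mm taper to a 16 mm wide foot that leads into a gap. Grip across the 28 mm in the top 30 mm: the fingers stay above the low cases when it is home
- rack_case_left: loose low hard case of the same make standing in the rack, on its +y side: 100 (x) x 30 (y) x 56 (z) mm, 0.11-0.21 kg; smooth plastic; its top 24 mm are bevelled on both sides from 30 mm to a 14 mm wide top. Origin: centre of underside; x along its length, y across its thickness. It slides or leans aside when pushed
- rack_case_right: the same low case on the rack's -y side. The gap between the upright faces of the two is 12 to 18 mm (16 mm wider between their bevelled tops), and from each of them to the rack's cheek 9 to 12 mm, so that they can give way
- rack: fixed plywood rack: floor 130 (x) x 116 (y) mm, 8 mm thick; two upright cheeks 10 mm thick, tops 53 mm above the bench, 96 mm clear between them in y; open at both ends in x. Origin: centre of its underside, on the bench; y points from the right case to the left one. The cases in it lie along its x
- low_case: a spare low case, same as the two in the rack (100 x 30 x 56 mm), standing loose on the bench on the other side of the rack from the tall case. Origin: centre of its underside. To be left alone
Not all that is in view belongs to the job. Leave any blue look-alike of the rack_case_left alone.

How it is judged:
By the outcome, as a careful person would: the job done as asked, in the order asked, and still so for the second after the job is handed in, with the robot touching nothing.
It also fails if it takes over 37 s, if anything falls off the work surface, if the arm or the gripper's body presses on something with over 40 N, if the wrist force passes 120 N, or if a joint passes its speed limit or range.

## Working session

There is one attempt and no reset: what is moved stays moved. The work goes in short steps, Python scripts to look and compute and a tool call to move; the robot and the scene stay as the last step left them, time stands still between calls to the robot, and variables do not carry over. Pictures are saved under pics/ and viewed, at most 10 in all, crops included, and the job is handed in when it is done.

Besides the shell and the picture viewer there is one more tool, called after "Request:" as name([rows], argument=value, ...), one row to a line, values as JSON. apply_moves: Moves the arm, as the interface text tells. Shifts and turns lie within -1 to 1; 1 stands for 0.2 m of shift or 1.5 rad of turn. Its arguments: {"type":"object","properties":{"moves":{"type":"array","items":{"type":"array","items":{"type":"number","minimum":-1,"maximum":1}}},"grip_force":{"type":"number"}},"required":["moves"]}

```bash
mkdir -p pics; cat > h.py <<'E'
import numpy as np, cv2
from cell import env, viewer, boxes_of, masks_of
from scipy.spatial.transform import Rotation as R
E
python3 - <<'E'
from h import *
for c in ("scene","top"):
    im=viewer.read_camera(c); cv2.imwrite(f"pics/{c}0.png",im[...,::-1]); print(c,viewer.get_calibration(c))
    for t in ("tall_case","rack_case_left","rack","low_case"):
        print(t,[(np.round(d["location"]),round(d["conf"],2)) for d in boxes_of(c,t)][:5])
print(env.get_obs())
E
```

```text
scene {'fov_y': 50.90222655363362, 'cx': 318.9333444187291, 'cy': 232.10728200587232, 'position': array([0.00497723, 0.47823482, 0.87473106]), 'orientation': array([ 4.20419578e+01, -1.19185535e-01, -1.34422127e+02])}
tall_case [(array([393., 175.]), 0.94)]
rack_case_left [(array([308., 235.]), 0.77), (array([417., 155.]), 0.75)]
rack [(array([396., 172.]), 0.72), (array([313., 244.]), 0.6)]
low_case [(array([205., 313.]), 0.75)]
top {'fov_y': 50.322784166384096, 'cx': 313.0281931658704, 'cy': 237.42481551864407, 'position': array([ 0.2482304 , -0.06338088,  1.33945386]), 'orientation': array([ 1.25683622e+01, -8.60128677e-02, -8.63293514e+01])}
tall_case [(array([413., 242.]), 0.8)]
rack_case_left [(array([460., 236.]), 0.68), (array([305., 230.]), 0.67)]
rack [(array([316., 235.]), 0.86)]
low_case [(array([199., 230.]), 0.97)]
{'time_s': 0.5, 'qpos': array([76.83836479, 18.39409679, -4.01731278, 83.1116474 ,  1.29559245,
       78.54205237, -3.26006294]), 'joint_velocities': array([ 0.05851896, -0.07843339, -0.03171722,  0.0395295 ,  0.01779103,
        0.02720062, -0.05134414]), 'effort': array([ 1.23493946e-04, -4.90604103e+01, -4.02567973e-01, -3.12463474e+01,
       -6.37050625e-02,  3.45803169e-02,  3.70459964e-05]), 'tool_pos': array([ 0.15688776, -0.63076012,  0.2225261 ]), 'tool_rot': array([-1.79997383e+02,  3.17651545e-03,  1.39717277e+01]), 'force': array([0.2829758 , 0.14344717, 0.29033248]), 'wrist_torque': array([-0.05966332,  0.0075788 , -0.01207314]), 'grasp_force': 0.0, 'grip_width': 0.08683366788417976}
```

View images.

View pics/top0.png

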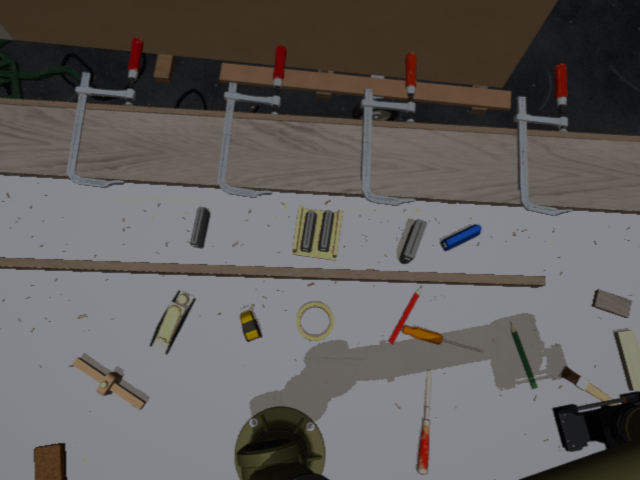

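View pics/scene0.png

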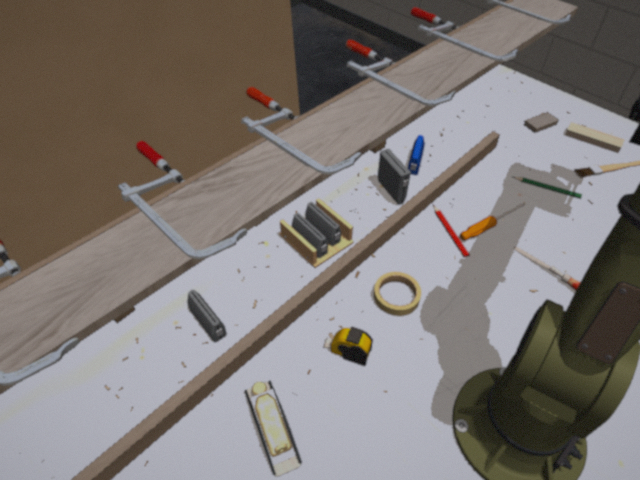

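```bash
cat >> h.py <<'E'
from scipy.optimize import minimize
def proj(c,P):
    M=R.from_euler('xyz',c['orientation'],degrees=True).as_matrix()
    p=(np.atleast_2d(P)-c['position'])@M
    f=240/np.tan(np.radians(c['fov_y']/2))
    return np.c_[c['cx']+f*p[:,0]/-p[:,2], c['cy']-f*p[:,1]/-p[:,2]]
def ray(c,uv,z):
    M=R.from_euler('xyz',c['orientation'],degrees=True).as_matrix()
    f=240/np.tan(np.radians(c['fov_y']/2))
    d=M@np.array([(uv[0]-c['cx'])/f,-(uv[1]-c['cy'])/f,-1]); p=c['position']
    return p+d*(z-p[2])/d[2]
def sect(L,prof): return np.array([[sx*L/2,sy*w/2,z] for w,z in prof for sx in(-1,1) for sy in(-1,1)])
TALL=sect(.1,[(.016,0),(.028,.021),(.028,.1)])
LOW=sect(.1,[(.03,0),(.03,.032),(.014,.056)])
RACK=sect(.13,[(.116,0),(.116,.053)])
def fit(pts,views,x0,z0=0.):
    # views: (calib, mask); fit x,y,yaw by hull overlap at 4x supersampling
    S=4; dat=[]
    for c,m in views:
        v,u=np.nonzero(m); a,b=max(u.min()-25,0),max(v.min()-25,0); e,g=u.max()+25,v.max()+25
        dat.append((c,cv2.resize(m[b:g,a:e].astype(np.float32),None,fx=S,fy=S,interpolation=cv2.INTER_LINEAR)>.5,a,b))
    def cost(q):
        Rz=R.from_euler('z',q[2]).as_matrix(); P=pts@Rz.T+[q[0],q[1],z0]; t=0
        for c,m,a,b in dat:
            h=cv2.convexHull(((proj(c,P)-[a,b]+.5)*S).astype(np.float32)); k=np.zeros(m.shape,np.uint8)
            cv2.fillConvexPoly(k,np.round(h*16).astype(np.int32),1,shift=4)
            t+=1-(m&(k>0)).sum()/max((m|(k>0)).sum(),1)
        return t
    best=None
    for dy in np.radians([-25,-10,0,10,25]):
        s=np.array(x0)+[0,0,dy]
        r=minimize(cost,s,method='Nelder-Mead',options=dict(initial_simplex=s+np.vstack([np.zeros(3),np.diag([.01,.01,.1])]),xatol=1e-4,fatol=1e-4))
        if best is None or r.fun<best.fun: best=r
    return np.round(best.x[:2],4),round(np.degrees(best.x[2]),1),round(best.fun,3)
def best(cam,t,near=None):
    L=masks_of(cam,t)
    if near is not None: L=sorted(L,key=lambda d:np.hypot(*(np.array(d['location'])-near)))
    return L[0]
E
python3 - <<'E'
from h import *
for c in("scene","top"): viewer.read_camera(c)
T=viewer.get_calibration("top");S=viewer.get_calibration("scene")
mt,ms=best("top","tall_case",(413,242)),best("scene","tall_case",(393,175))
print(mt['location'],ms['location'])
p=ray(T,(413,242),.05);print(p)
for v in([(T,mt['pixels'])],[(S,ms['pixels'])],[(T,mt['pixels']),(S,ms['pixels'])]): print("tall",fit(TALL,v,[p[0],p[1],0]))
rt,rs=best("top","rack",(316,235)),best("scene","rack",(313,244))
p=ray(T,(318,233),.03);print(p,rt['location'],rs['location'])
def hull(m):
    k=np.zeros(m.shape,np.uint8);v,u=np.nonzero(m);cv2.fillConvexPoly(k,cv2.convexHull(np.c_[u,v].astype(np.int32)),1);return k>0
for v in([(T,hull(rt['pixels']))],[(S,hull(rs['pixels']))]): print("rack",fit(RACK,v,[p[0],p[1],0]))
for d in masks_of("top","rack_case_left"):
    p=ray(T,d['location'],.04); print("rc",d['location'],d['conf'],fit(LOW,[(T,d['pixels'])],[p[0],p[1],0],.008))
# heights: rail and plank points
for n,uv in dict(railN=(320,268),railF=(320,280),plank=(320,200),clampjaw=(370,200)).items(): print(n,np.round(ray(T,uv,0),3),np.round(ray(T,uv,.1),3))
im=viewer.read_camera("scene")[...,::-1]
t=cv2.imread("pics/top0.png")[190:290,270:500]
s=im[130:280,270:450]
a=cv2.resize(t,None,fx=3,fy=3);b=cv2.resize(s,(690,int(150*690/180)))[:300]
cv2.imwrite("pics/crop1.png",np.vstack([a,b]))
E
```

```text
[415.3, 241.9] [393.2, 171.9]
[ 0.5397769  -0.30521312  0.05      ]
tall (array([ 0.5399, -0.3027]), np.float64(-19.1), np.float64(0.093))
tall (array([ 0.5394, -0.2976]), np.float64(-20.8), np.float64(0.049))
tall (array([ 0.5409, -0.3019]), np.float64(-19.5), np.float64(0.206))
[ 0.55244098 -0.05894239  0.03      ] [317.6, 238.9] [309.7, 244.7]
rack (array([ 0.5556, -0.0574]), np.float64(-3.3), np.float64(0.09))
rack (array([ 0.5569, -0.0539]), np.float64(-4.7), np.float64(0.044))
rc [305.7, 230.8] 0.76 (array([ 0.554 , -0.0343]), np.float64(-4.6), np.float64(0.128))
rc [461.2, 235.9] 0.75 (array([ 0.5658, -0.4354]), np.float64(-59.3), np.float64(0.135))
railN [ 0.465 -0.07   0.   ] [ 0.449 -0.07   0.1  ]
railF [ 0.433 -0.072  0.   ] [ 0.419 -0.071  0.1  ]
plank [ 0.652 -0.059  0.   ] [ 0.622 -0.059  0.1  ]
clampjaw [ 0.661 -0.195  0.   ] [ 0.63  -0.185  0.1  ]
```

View pics/crop1.png

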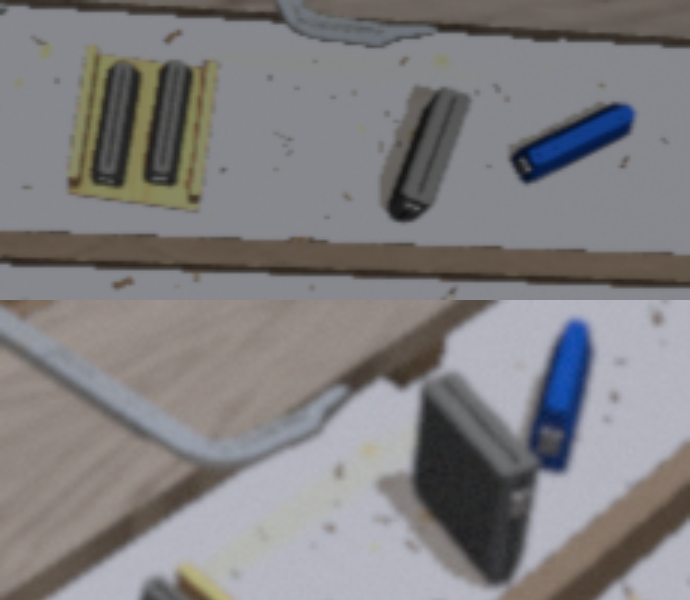

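Request:
apply_moves([
  [0.75,-0.378,0,0,0,0,1],
  [0.75,-0.378,0,0,0,0,1],
  [0.75,-0.378,0,0,0,0,1],
  [0.75,-0.378,0,0,0,0,1],
], grip_force=30)

```text
time_s: 1.3
tool_pos: [0.2902, -0.5167, 0.223]
tool_rot: [-180.0, -0.2, 14.4]
force: [-0.1, -0.1, 0.4]
grip_width: 0.087
grasp_force: 0.0
```

Request:
apply_moves([
  [0.75,-0.378,0,0,0,0,1],
  [0.75,-0.378,0,0,0,0,1],
  [0.75,-0.378,0,0,0,0,1],
  [0.75,-0.378,0,0,0,0,1],
])

```text
time_s: 1.7
tool_pos: [0.4168, -0.4062, 0.223]
tool_rot: [-179.9, -0.2, 14.5]
force: [-0.2, 1.0, 0.2]
grip_width: 0.0869
grasp_force: 0.0
```

Request:
apply_moves([
  [0.75,-0.378,0,0,0,0.39,1],
  [0.75,-0.378,0,0,0,0.39,1],
  [0.75,-0.378,0,0,0,0.39,1],
  [0.75,-0.378,0,0,0,0.39,1],
  [0.75,-0.378,0,0,0,0.39,1],
  [0.75,-0.378,0,0,0,0.39,1],
])

```text
time_s: 2.3
tool_pos: [0.5391, -0.3015, 0.2224]
tool_rot: [180.0, 0.0, -19.4]
force: [0.3, 0.6, -0.5]
grip_width: 0.0869
grasp_force: 0.0
```

```bash
python3 - <<'E'
from h import *
o=env.get_obs(); W=viewer.get_calibration("wrist"); im=viewer.read_camera("wrist"); cv2.imwrite("pics/w1.png",im[...,::-1])
print(o['time_s'],o['tool_pos'],o['tool_rot'],o['qpos'],W)
for d in masks_of("wrist","tall_case"):
    v,u=np.nonzero(d['pixels']);print(d['location'],d['conf'],u.min(),u.max(),v.min(),v.max(),fit(TALL,[(W,d['pixels'])],[.54,-.302,-.34]))
T=viewer.get_calibration("top");S=viewer.get_calibration("scene")
# triangulate clamp tip / plank edge
def d(c,uv): a=ray(c,uv,0)-c['position']; return c['position'],a/np.linalg.norm(a)
for a,b in(((408,203),(358,155)),((268,193),(243,234))):
    p,u=d(T,a);q,w=d(S,b); s=np.linalg.lstsq(np.c_[u,-w],q-p,rcond=None)[0]; print(p+u*s[0],q+w*s[1])
E
```

```text
2.3 [ 0.53911139 -0.30153414  0.22239149] [ 1.79972270e+02  2.36904225e-02 -1.93924967e+01] [ 41.73420102  15.44019695 -18.19649211  87.54357791   4.90936459
  77.81899124 -86.2792764 ] {'fov_y': 67.56749989165348, 'cx': 317.73740854167323, 'cy': 242.87397491467283, 'position': array([ 0.61038266, -0.32654356,  0.38523554]), 'orientation': array([-1.61050981e+01, -2.35039339e-02, -1.09391429e+02])}
[315.5, 229.6] 0.6 299 334 163 292 (array([ 0.539 , -0.3012]), np.float64(-18.6), np.float64(0.028))
[ 0.63890868 -0.28709733  0.06569164] [ 0.6418371  -0.28526493  0.06626799]
[0.64749905 0.07929567 0.04955169] [0.64761658 0.07938853 0.04959834]
```

View pics/w1.png

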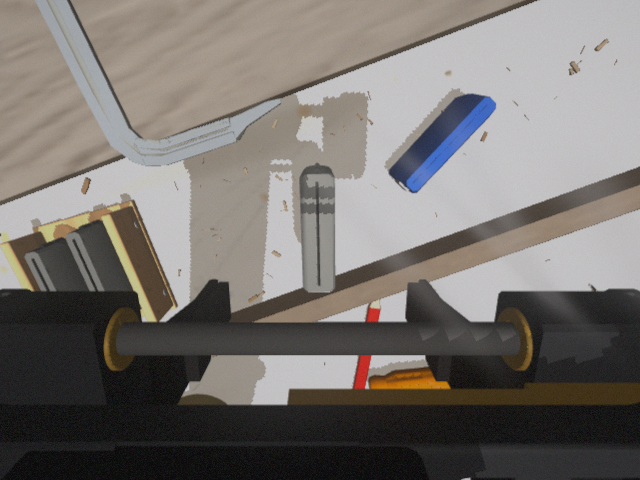

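Request:
apply_moves([
  [0,0,0.78,0,0,-0.005,1],
  [0,0,0.78,0,0,-0.005,1],
  [0,0,0.78,0,0,-0.005,1],
  [0,0,0.78,0,0,-0.005,1],
  [0,0,0.78,0,0,-0.005,1],
  [0,0,0.78,0,0,-0.005,0],
  [0,0,0.78,0,0,-0.005,0],
  [0,0,0.78,0,0,-0.005,0],
  [0,0,0.78,0,0,-0.005,0],
  [0,0,0.78,0,0,-0.005,0],
  [0,0,0.78,0,0,-0.005,0],
  [0,0,0.78,0,0,-0.005,0],
], grip_force=40)

```text
time_s: 3.6
tool_pos: [0.5388, -0.302, 0.0665]
tool_rot: [180.0, 0.0, -19.1]
force: [-0.2, 0.4, -0.5]
grip_width: 0.039
grasp_force: 0.0
```

Fingers still closing.

Request:
apply_moves([
  [0,0,0,0,0,0,0],
  [0,0,0,0,0,0,0],
  [0,0,0,0,0,0,0],
  [0,0,0,0,0,0,0],
  [0,0,0,0,0,0,0],
  [0,0,0,0,0,0,0],
])

```text
time_s: 4.2
tool_pos: [0.5388, -0.302, 0.0664]
tool_rot: [180.0, 0.0, -19.1]
force: [0.1, 0.8, 0.8]
grip_width: 0.0274
grasp_force: 39.9
```

Request:
apply_moves([
  [0,0,-0.3,0,0,0,0],
  [0,0,-0.6,0,0,0,0],
  [0,0,-0.6,0,0,0,0],
  [0,0,-0.6,0,0,0,0],
])

```text
time_s: 4.6
tool_pos: [0.541, -0.3031, 0.1908]
tool_rot: [179.9, -0.4, -19.1]
force: [0.3, 0.7, -0.6]
grip_width: 0.0275
grasp_force: 39.9
```

Request:
apply_moves([
  [-0.08,-0.3,0,0,0,-0.06,0],
  [-0.16,-0.595,0,0,0,-0.12,0],
  [-0.16,-0.595,0,0,0,-0.175,0],
  [-0.16,-0.595,0,0,0,-0.175,0],
  [-0.16,-0.595,0,0,0,-0.175,0],
  [-0.16,-0.595,0,0,0,-0.175,0],
])

```text
time_s: 5.2
tool_pos: [0.5466, -0.1808, 0.1852]
tool_rot: [180.0, 0.1, -4.2]
force: [0.0, -0.0, -1.2]
grip_width: 0.0275
grasp_force: 39.9
```

```bash
python3 - <<'E'
from h import *
o=env.get_obs(); W=viewer.get_calibration("wrist"); im=viewer.read_camera("wrist"); cv2.imwrite("pics/w2.png",im[...,::-1])
print(o['time_s'],o['tool_pos'],o['tool_rot'],o['grip_width'],o['force'])
print(proj(W,[[.556,-.056,.053],[.556,-.26,0.]]))
for d in masks_of("wrist","rack_case_left"):
    p=ray(W,d['location'],.03); print("rc",d['location'],d['conf'],fit(LOW,[(W,d['pixels'])],[p[0],p[1],-.07],.008))
for d in masks_of("wrist","rack"):
    m=d['pixels'];k=np.zeros(m.shape,np.uint8);v,u=np.nonzero(m);cv2.fillConvexPoly(k,cv2.convexHull(np.c_[u,v].astype(np.int32)),1)
    print("rack",d['location'],d['conf'],fit(RACK,[(W,k>0)],[.556,-.056,-.07]))
E
```

```text
5.2 [ 0.54657085 -0.18077469  0.18521524] [ 1.79978870e+02  1.22686474e-01 -4.23233510e+00] 0.02752546044285505 [ 0.03266699 -0.02987693 -1.24414351]
[[170.31980516 231.49028108]
 [397.84441376 203.09753383]]
rc [592.1, 186.9] 0.81 (array([ 0.5692, -0.4313]), np.float64(-63.3), np.float64(0.036))
rc [154.3, 229.1] 0.75 (array([ 0.5555, -0.0325]), np.float64(-6.6), np.float64(0.059))
rack [178.5, 202.0] 0.79 (array([ 0.5588, -0.0569]), np.float64(-3.9), np.float64(0.054))
```

View pics/w2.png

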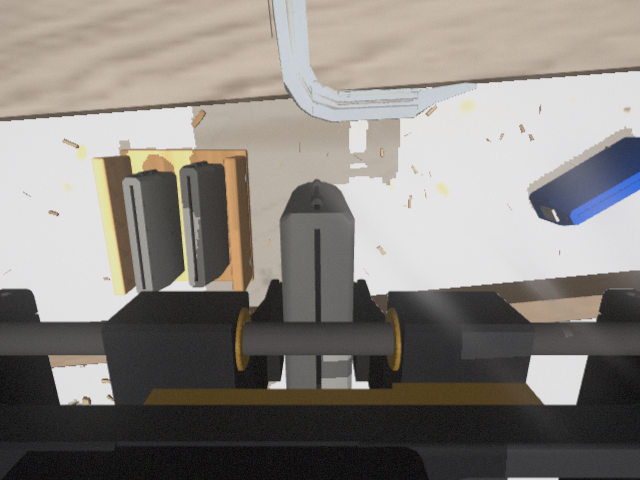

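```bash
python3 - <<'E'
from h import *
W=viewer.get_calibration("wrist"); viewer.read_camera("wrist")
for t in("rack_case_right","rack_case_left"):
  for d in masks_of("wrist",t):
    if d['location'][0]>300: continue
    p=ray(W,d['location'],.03); print(t,d['location'],d['conf'],fit(LOW,[(W,d['pixels'])],[p[0],p[1],-.07],.008))
# stripes of low case tops (z .064), cheek top inner edges (z .053)
for n,a,b,z in(("L",(133,190),(147,285),.064),("R",(188,185),(196,280),.064),("cheekL outer",(95,162),(116,292),.053),("cheekR outer",(247,152),(252,288),.053)):
    p,q=ray(W,a,z),ray(W,b,z);d=p-q; s=(.558-q[0])/d[0]; print(n,np.round(p,4),np.round(q,4),"yaw",np.degrees(np.arctan2(d[1],d[0])),"y@.558",round(q[1]+s*d[1],4))
im=cv2.imread("pics/w2.png")[140:310,85:385]; cv2.imwrite("pics/w2c.png",cv2.resize(im,(780,442),interpolation=cv2.INTER_CUBIC))
E
```

```text
rack_case_right [207.7, 219.8] 0.59 (array([ 0.5595, -0.0787]), np.float64(-5.3), np.float64(0.04))
rack_case_left [155.0, 228.1] 0.63 (array([ 0.5562, -0.0327]), np.float64(-5.5), np.float64(0.044))
L [ 0.5947 -0.0372  0.064 ] [ 0.5137 -0.0316  0.064 ] yaw -3.9719692819057326 y@.558 -0.0347
R [ 0.5953 -0.0814  0.064 ] [ 0.5152 -0.0742  0.064 ] yaw -5.136374383100628 y@.558 -0.078
cheekL outer [ 0.6181 -0.0058  0.053 ] [0.5049 0.0034 0.053 ] yaw -4.644630642715798 y@.558 -0.0009
cheekR outer [ 0.6168 -0.1289  0.053 ] [ 0.4998 -0.1183  0.053 ] yaw -5.197071395293877 y@.558 -0.1236
```

View pics/w2c.png

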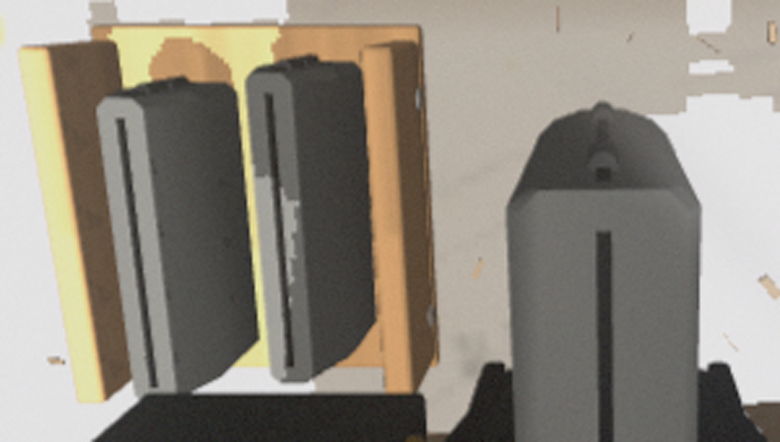

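Request:
apply_moves([
  [0.005,-0.22,0,0,0,0.007,0],
  [0.01,-0.45,0,0,0,0.007,0],
  [0.011,-0.627,0,0,0,0.007,0],
  [0.011,-0.627,0,0,0,0.007,0],
  [0.011,-0.627,0,0,0,0.007,0],
  [0.011,-0.627,0,0,0,0.007,0],
], grip_force=60)

```text
time_s: 6.1
tool_pos: [0.5586, -0.0559, 0.1864]
tool_rot: [179.9, 0.0, -4.8]
force: [-0.3, -0.7, -2.3]
grip_width: 0.0275
grasp_force: 59.9
```

Request:
apply_moves([
  [0,0,0.1,0,0,0,0],
  [0,0,0.2,0,0,0,0],
  [0,0,0.28,0,0,0,0],
  [0,0,0.3,0,0,0,0],
  [0,0,0.3,0,0,0,0],
])

```text
time_s: 6.6
tool_pos: [0.5582, -0.0556, 0.126]
tool_rot: [180.0, 0.1, -4.8]
force: [0.1, 0.1, -2.3]
grip_width: 0.0278
grasp_force: 59.9
```

```bash
python3 - <<'E'
from h import *
W=viewer.get_calibration("wrist"); a=viewer.read_camera("wrist"); b=viewer.read_camera("scene"); print(env.get_obs()['tool_pos'])
cv2.imwrite("pics/w3.png",np.hstack([cv2.resize(a[100:400,120:520],(400,300)),cv2.resize(b[150:300,220:420],(400,300),interpolation=cv2.INTER_CUBIC)])[...,::-1])
E
```

```text
[ 0.55931472 -0.05500561  0.12741333]
```

View pics/w3.png

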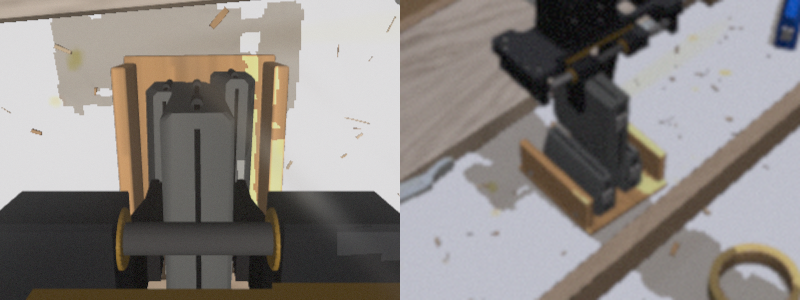

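The tall case's foot sits between the two low cases (wrist crop about (197,120), low cases at (158,110) and (238,110)). I'll lower it slowly.

Request:
apply_moves([
  [0,0,0.02,0,0,0,0],
  [0,0,0.04,0,0,0,0],
  [0,0,0.06,0,0,0,0],
  [0,0,0.08,0,0,0,0],
  [0,0,0.1,0,0,0,0],
  [0,0,0.115,0,0,0,0],
  [0,0,0.13,0,0,0,0],
  [0,0,0.145,0,0,0,0],
  [0,0,0.16,0,0,0,0],
])

```text
time_s: 7.6
tool_pos: [0.5588, -0.054, 0.0944]
tool_rot: [-180.0, -0.0, -4.7]
force: [-0.3, 0.4, -0.5]
grip_width: 0.0272
grasp_force: 59.9
```

Request:
apply_moves([
  [0,0,0.015,0,0,0,0],
  [0,0,0.03,0,0,0,0],
  [0,0,0.045,0,0,0,0],
  [0,0,0.06,0,0,0,0],
  [0,0,0.07,0,0,0,0],
  [0,0,0.08,0,0,0,0],
  [0,0,0.085,0,0,0,0],
  [0,0,0.085,0,0,0,0],
])

```text
time_s: 8.4
tool_pos: [0.5585, -0.0541, 0.0772]
tool_rot: [-180.0, 0.0, -4.7]
force: [-0.1, 0.4, -2.1]
grip_width: 0.0277
grasp_force: 59.9
```

Request:
apply_moves([
  [0,0,0.005,0,0,0,0],
  [0,0,0.01,0,0,0,0],
  [0,0,0.013,0,0,0,0],
  [0,0,0.013,0,0,0,0],
])

```text
time_s: 8.8
tool_pos: [0.5587, -0.0541, 0.0749]
tool_rot: [-180.0, -0.0, -4.7]
force: [0.1, 1.0, -1.6]
grip_width: 0.0278
grasp_force: 59.9
```

```bash
python3 - <<'E'
from h import *
a=viewer.read_camera("wrist"); b=viewer.read_camera("scene"); o=env.get_obs(); print(o['tool_pos'],o['force'])
cv2.imwrite("pics/w4.png",np.hstack([cv2.resize(a[60:360,120:520],(400,300)),cv2.resize(b[160:310,220:420],(400,300),interpolation=cv2.INTER_CUBIC)])[...,::-1])
E
```

```text
[ 0.55871145 -0.05417333  0.07491609] [-0.6421555   0.98774421 -2.41495433]
```

View pics/w4.png

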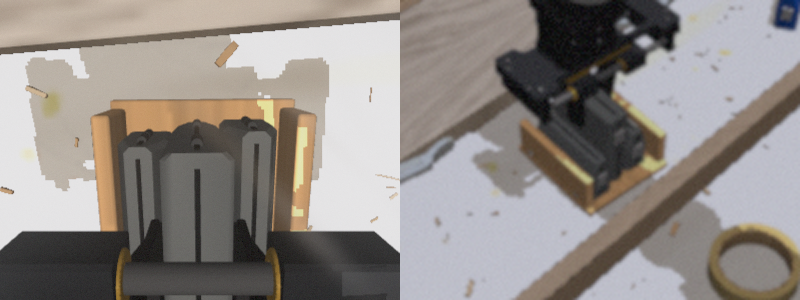

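Tall case is centred between the upright low cases (crop (197,190)). The force still only shows its weight, so it hasn't touched the floor yet. I'll go down to contact.

Request:
apply_moves([
  [0,0,0.005,0,0,0,0],
  [0,0,0.0075,0,0,0,0],
  [0,0,0.0075,0,0,0,0],
])

```text
time_s: 9.2
tool_pos: [0.5588, -0.0542, 0.0744]
tool_rot: [180.0, -0.0, -4.7]
force: [-2.1, 1.3, 4.3]
grip_width: 0.0272
grasp_force: 59.9
```

Request:
apply_moves([
  [0,0,0.004,0,0,0,0],
  [0,0,0.004,0,0,0,0],
])

```text
time_s: 9.4
tool_pos: [0.5589, -0.0541, 0.0744]
tool_rot: [180.0, -0.0, -4.7]
force: [-4.0, 1.1, 9.8]
grip_width: 0.0273
grasp_force: 59.9
```

Seated: it stopped at z 0.0744 as predicted, with the force rising. Now ease off, open and lift.

Request:
apply_moves([
  [0,0,-0.007,0,0,0,0],
  [0,0,-0.007,0,0,0,0],
  [0,0,-0.007,0,0,0,0.55],
  [0,0,-0.007,0,0,0,0.55],
  [0,0,-0.007,0,0,0,0.55],
  [0,0,-0.007,0,0,0,0.55],
  [0,0,-0.007,0,0,0,0.55],
  [0,0,-0.007,0,0,0,0.55],
])

```text
time_s: 10.2
tool_pos: [0.5586, -0.0543, 0.074]
tool_rot: [180.0, 0.0, -4.7]
force: [-0.2, -0.8, 0.4]
grip_width: 0.0475
grasp_force: 0.0
```

Request:
apply_moves([
  [0,0,-0.05,0,0,0,0.55],
  [0,0,-0.1,0,0,0,0.55],
  [0,0,-0.2,0,0,0,0.55],
  [0,0,-0.4,0,0,0,0.55],
  [0,0,-0.6,0,0,0,0.55],
  [0,0,-0.7,0,0,0,0.55],
  [0,0,-0.7,0,0,0,0.55],
])

```text
time_s: 10.9
tool_pos: [0.5612, -0.0542, 0.2191]
tool_rot: [179.9, -0.5, -4.7]
force: [-0.1, 0.4, 0.5]
grip_width: 0.0478
grasp_force: 0.0
```

```bash
python3 - <<'E'
from h import *
a=viewer.read_camera("wrist"); b=viewer.read_camera("scene"); o=env.get_obs(); print(o['time_s'],o['tool_pos'],o['force'],o['grip_width'])
W=viewer.get_calibration("wrist")
for d in masks_of("wrist","tall_case")[:1]: print(fit(TALL,[(W,d['pixels'])],[.558,-.055,-.08],.008))
cv2.imwrite("pics/w5.png",np.hstack([cv2.resize(a[60:360,120:520],(400,300)),cv2.resize(b[160:310,220:420],(400,300),interpolation=cv2.INTER_CUBIC)])[...,::-1])
E
```

```text
11.0 [ 0.55884029 -0.05424348  0.21471516] [-0.10344652  0.00953921 -0.60813728] 0.047858061043934266
(array([ 0.5568, -0.0537]), np.float64(-3.9), np.float64(0.051))
```

View pics/w5.png

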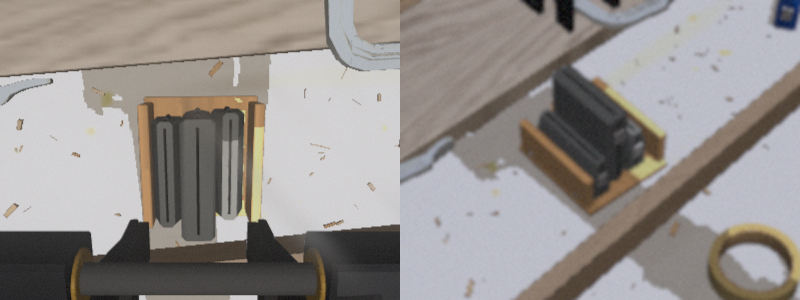

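The tall case (crop (198,178)) stands upright on the rack floor between the two low cases at (167,172) and (230,165), both upright, and the gripper is clear.

```bash
python3 -c "
from cell import env
print(env.sign_off())"
```

```text
the job is handed in; nothing more can be done
None
```

The tall case is standing upright on the rack floor between the two low cases, both still standing. The gripper is clear, the spare case was left alone, and I handed the job in at about 11 s of the 37 s allowed.

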